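Load the bead shaker from the revolving stand

ROBOT

A 6-joint arm with a two-finger parallel gripper is mounted at the origin on the work surface. World frame = base frame: x ahead of the robot, y to its left, z up, the work surface at z = 0. Lengths are in m, angles in degrees, forces in N, time in s.
With the tool pointing down it reaches from about 0.375 to 0.9 m from the base axis. Payload 3.1 kg.
Tool frame: the origin (TCP) lies at the very end of the fingers, on their centre line; the grasp point (between the pads) lies 19 mm behind it; z points along the fingers, y is the line along which they close (so a half turn about z gives the same grasp; the last joint's range is limited). The gripper opens to 87 mm and grips with 3 to 60 N. Pads are 19 mm wide; open, the fingers measure 117 mm over their backs; the gripper's body (75 mm by 190 mm) begins 51 mm behind the grasp point.
Start: joints at [63.226, 30.224, 82.088, -0, 67.689, -10.227], TCP at [0.178, 0.599, 0.223] pointing down, gripper open.
Joint ranges: [-176.69, 176.69], [-43.24, 126.21], [12.49, 139.97], [-82, 262], [0, 151.66], [-163.58, 163.58]. Speed limits (degrees/s): [159.86, 159.86, 180, 180, 180, 180].

INTERFACE

Orientations are given as a 3x3 rotation matrix whose columns are the frame's x, y, z axes.
In Python, from rig import readout, cams, bot gives the robot as it stands.
- The arm moves only by the shell command python3 -m inch 'ROWS'. ROWS is JSON, a list of rows, each a list of 5 numbers: the shift along the world's x, y, z in cm, then the turn about the world's z in degrees, then the finger opening in cm, from 0 to 8.7. In form: [[dx, dy, dz, twist, fingers], ...]. A call has 1 to 10 rows; each row is the pose to reach, as a shift and turn from the pose commanded when the call began; what a row does not reach only later rows make up. A row lasts 1/12 s, in which the tool goes at most 41.7 mm and 7.16 degrees, less where a joint would pass 70% of its speed; a pose out of reach is approached as far as the arm can. A call with a gripper value outside its range is refused whole. The fingers move at their own pace and stop on an object; the grip force is fixed at half the most. Time passes only in rows, so rows that repeat a pose let the fingers close. It gives the time, the measured TCP pose, the force, the opening and the grip force at its end, in the units of the state.
- readout.read_state(): the state, without advancing time (a new reading comes with each control period).
- cams.capture(name): name is "scene" or "top" or "wrist"; returns a dict with "image" (384x512x3 uint8, blue, green, red), "intrinsics" (3x3 intrinsics, pixels), "k1" (the pictures are not rectified: a ray, as slopes to the right and down, at radius r is drawn at 1 + k1 r^2 times it, then the intrinsics apply), "xyz" and "rotation" of the camera in the world; the wrist camera has in their place "tool_from_camera" (4x4, takes a point from camera to tool coordinates, whose origin is the TCP and whose axes are the flange's). Camera axes: x right, y down, z forward; pixel columns grow to the right and rows downward; lengths in m; the calibration is good to about 2 mm. A picture is of the moment at which its call begins: read the wrist's pose just before it. There is no depth.
- bot.hand_in(): hands the job in; it is judged then, once.
The state is a dict: "time_s": time; "joint_positions": joint angles; "qvel": joint speeds; "tau": joint torques, N m; "position": TCP position; "tcp_rot": TCP orientation; "force": force on the tool from outside, world axes, zero at the start; "moment": the same for the moment, N m; "opening": opening from 0.0 (shut) to 1.0 (fully open); "grasp_force": force on a finger pad.
Only numpy, scipy, OpenCV 4.12 (cv2) and the standard library are available. Lean on these libraries where they do the work, as an engineer would, in place of code of your own. Each camera call takes 0.05 s, during which the arm holds its last target. There are 200 camera calls.

TASK

The bench shaker has been left running: first turn its speed dial fully anticlockwise to the stop, before anything is put on it. Then, turning the revolving stand by its orange handle to bring each one to the window in the wire guard, lift out every red canister and stand it upright on the shaker's bed inside the rails, leaving the blue and white canisters upright in the stand. With all the red ones aboard, turn the dial fully clockwise to the other stop, and disturb nothing else on the bench.

Things in the scene. Friction and masses are not known exactly. Their poses are not given: they have to be found in the camera images.
- stand: fixed base of the revolving stand: round, 364 mm across, origin on the table at the turning axis. Its steel wire guard (top 140 mm above the table, radius 75 to 175 mm) roofs the carousel except for a window 100 degrees wide centred on the stand's own -x direction. A canister can be lifted out only in the window, best within 10 degrees of its middle line
- disc (a point): centre of the turning disc's upper face, 27 mm above the table, z up; turns with the carousel. Six equal compartments: radial dividers 25 mm tall at 0, 60, 120.. degrees from this x axis, rim at radius 155 mm rising 20 mm above the disc, drum of radius 52 mm rising 25 mm in the middle; a canister stands in each about 105 mm from the axis
- handle (a point): middle of the carousel's orange bar handle, on the turning axis, 190 mm above the table; the bar is 70 mm long (along this frame's x axis), 18 mm wide and 42 mm tall (163 to 205 mm above the table), above the guard. The frame turns with the carousel (z up), which turns either way without end; 0.08 N m of friction keeps it where it is left
- shaker: bench shaker, fixed: grey machine 200 mm (own x) by 330 mm (own y), top 40 mm above the table; origin on the table under its centre. Railed bed on its -y part, control box (top 90 mm above the table) on its +y part
- bed (a point): centre of the shaker's flat black bed, on its surface 45 mm above the table, axes as the shaker's; the clear floor is 160 mm along x by 210 mm along y, with aluminium rails 6 mm thick rising 20 mm above it. Four canisters fit in two rows of two, 80 mm apart along x and 100 mm apart along y
- dial (a joint): speed dial on top of the control box, rad: 0 = end stop fully anticlockwise seen from above (off), 3.0 = end stop fully clockwise (full speed); friction about 0.04 N m, stays where left
- dial_grip (a point): point on the dial's vertical axis at the height to grip; about 127 mm above the table. The grip bar is 49 mm long along this frame's x axis (turns with the dial), 14 mm wide along y, from 102 to 134 mm above the table, on a round skirt 52 mm across; a white mark lies towards -x on its top
- red1: red canister (same as the other red ones; may be absent), 100 mm tall, upright: heavy dark steel foot 58 mm across and 15 mm high, red tube 36 mm across from 15 to 88 mm, red lid 40 mm across from 88 to 100 mm; about 250 g, nearly all in the foot; origin at the centre of its underside, z up its axis. Grip the tube under the lid, 60 to 75 mm above its underside
- red2: red canister (same as the other red ones; may be absent), 100 mm tall, upright: heavy dark steel foot 58 mm across and 15 mm high, red tube 36 mm across from 15 to 88 mm, red lid 40 mm across from 88 to 100 mm; about 250 g, nearly all in the foot; origin at the centre of its underside, z up its axis. Grip the tube under the lid, 60 to 75 mm above its underside
- red3: red canister (same as the other red ones; may be absent), 100 mm tall, upright: heavy dark steel foot 58 mm across and 15 mm high, red tube 36 mm across from 15 to 88 mm, red lid 40 mm across from 88 to 100 mm; about 250 g, nearly all in the foot; origin at the centre of its underside, z up its axis. Grip the tube under the lid, 60 to 75 mm above its underside
- red4: red canister (same as the other red ones; may be absent), 100 mm tall, upright: heavy dark steel foot 58 mm across and 15 mm high, red tube 36 mm across from 15 to 88 mm, red lid 40 mm across from 88 to 100 mm; about 250 g, nearly all in the foot; origin at the centre of its underside, z up its axis. Grip the tube under the lid, 60 to 75 mm above its underside
- blue1: blue canister of the same shape and size as the red ones, origin at the centre of its underside; stays in the carousel
- white1: white canister of the same shape and size as the red ones, origin at the centre of its underside; stays in the carousel
- pliers: blue-handled pliers lying near the robot, 130 mm long, bystander
- bead_jar: amber glass jar with a brass cap, 64 mm across, 90 mm tall, bystander at the left
- cup: blue ceramic cup, 70 mm across, 80 mm tall, bystander at the left
- ring_cone: steel ring-sizing cone, 60 mm across the foot, 140 mm tall, bystander at the right
- brush: bench brush lying at the right, bystander
Not all that is in view belongs to the job. Leave any green or purple look-alike of the red2 alone.

How it is judged (in metres and radians):
On the way, in this order (a step that is already met when the one before it is completed fails the run):
1. the dial is fully anticlockwise, with no red canister on the bed yet (value of joint dial below 0.1 rad and horizontal distance between each of red1, red2, red3, red4 and bed above 0.14 m), for 0.2 s.
2. every red canister stands upright on the bed inside the rails, the dial still fully anticlockwise (value of joint dial below 0.1 rad and x of red1 in the frame of bed between -0.062 and 0.062 m and y of red1 in the frame of bed between -0.09 and 0.09 m and z of red1 in the frame of bed between -0.01 and 0.012 m and angle between each of red1, red2, red3, red4's own z axis and vertical below 0.12 rad and x of red2 in the frame of bed between -0.062 and 0.062 m and y of red2 in the frame of bed between -0.09 and 0.09 m and z of red2 in the frame of bed between -0.01 and 0.012 m and x of red3 in the frame of bed between -0.062 and 0.062 m and y of red3 in the frame of bed between -0.09 and 0.09 m and z of red3 in the frame of bed between -0.01 and 0.012 m and x of red4 in the frame of bed between -0.062 and 0.062 m and y of red4 in the frame of bed between -0.09 and 0.09 m and z of red4 in the frame of bed between -0.01 and 0.012 m and linear speed of each of red1, red2, red3, red4 below 0.03 m/s), for 0.2 s.
3. the dial is fully clockwise (value of joint dial above 2.9 rad), for 0.2 s.
At the end, for the whole second after the job is handed in: dial within 0.1 rad of its clockwise stop; every red canister on the bed inside the rails, upright within 0.12 rad; blue and white canisters upright (0.12 rad) in the carousel; all canisters at rest (value of joint dial above 2.9 rad and x of red1 in the frame of bed between -0.062 and 0.062 m and y of red1 in the frame of bed between -0.09 and 0.09 m and z of red1 in the frame of bed between -0.01 and 0.012 m and angle between each of red1, red2, red3, red4, blue1, white1's own z axis and vertical below 0.12 rad and x of red2 in the frame of bed between -0.062 and 0.062 m and y of red2 in the frame of bed between -0.09 and 0.09 m and z of red2 in the frame of bed between -0.01 and 0.012 m and x of red3 in the frame of bed between -0.062 and 0.062 m and y of red3 in the frame of bed between -0.09 and 0.09 m and z of red3 in the frame of bed between -0.01 and 0.012 m and x of red4 in the frame of bed between -0.062 and 0.062 m and y of red4 in the frame of bed between -0.09 and 0.09 m and z of red4 in the frame of bed between -0.01 and 0.012 m and horizontal distance between each of blue1, white1 and handle below 0.15 m and height (world z) of blue1 between 0.015 and 0.045 m and height (world z) of white1 between 0.015 and 0.045 m and linear speed of each of red1, blue1, red2, red4, red3, white1 below 0.02 m/s); the robot touches nothing.
It fails at once if a bystander on the bench (pliers, jar, cup, cone, brush) is moved more than 30 mm (distance of any of pliers, bead_jar, cup, ring_cone, brush from where it was at the start of the episode above 0.03 m).
It fails at once if a blue or white canister is taken out of the carousel (horizontal distance between any of blue1, white1 and handle above 0.17 m or height (world z) of any of blue1, white1 above 0.08 m).
Of red1, red2, red3, red4 only 3 to 4 are there at a start; the rules pass over those that are not, and their reading is None.
At some moment in a run one of red1, red2, red3, red4 may be knocked a few centimetres aside while the robot is not near it.
Once in a run the grip may slacken for a moment while it holds something.
It also fails if it takes over 210 s, if anything falls off the work surface, if the arm or the gripper's body presses on something with over 40 N, if the wrist force passes 120 N, or if a joint passes its speed limit or range.

## Working session

There is one attempt and no reset: what is moved stays moved. The work goes in short steps, Python scripts to look and compute and a shell command to move; the robot and the scene stay as the last step left them, time stands still between calls to the robot, and variables do not carry over. Pictures are saved under pics/ and viewed, at most 19 in all, crops included, and the job is handed in when it is done.

```bash
mkdir -p pics; ls; cat > h.py <<'E'
import numpy as np, cv2
from rig import readout, cams, bot
def cap(name,fn):
    s=readout.read_state(); c=cams.capture(name); cv2.imwrite('pics/'+fn,c['image'])
    if name=='wrist':
        T=np.array(c['tool_from_camera']); R=np.array(s['tcp_rot'])
        c['rotation']=R@T[:3,:3]; c['xyz']=R@T[:3,3]+np.array(s['position'])
    return c
def pt(c,u,v,z):
    K=np.array(c['intrinsics']); d=np.array([(u-K[0,2])/K[0,0],(v-K[1,2])/K[1,1]]); p=d.copy()
    for _ in range(30): p=d/(1+c['k1']*(p@p))
    r=np.array(c['rotation'])@np.array([p[0],p[1],1]); o=np.array(c['xyz'])
    return (o+r*(z-o[2])/r[2])
def px(c,P):
    q=np.array(c['rotation']).T@(np.array(P)-np.array(c['xyz'])); p=q[:2]/q[2]; p=p*(1+c['k1']*(p@p))
    K=np.array(c['intrinsics']); return np.array([K[0,0]*p[0]+K[0,2],K[1,1]*p[1]+K[1,2]])
E
python3 - <<'E'
from h import *
import pickle
for n in ['scene','top']:
    c=cap(n,n+'0.png'); pickle.dump(c,open(n+'.pkl','wb')); print(n,c['xyz'],c['rotation'],c['intrinsics'],c['k1'])
    cv2.imwrite('pics/'+n+'0b.png',cv2.resize(c['image'],(800,600),interpolation=cv2.INTER_CUBIC))
s=readout.read_state();print(s)
E
```

```text
pics
scene [1.12128903 1.04403701 1.15382505] [[-0.84838322  0.35010556 -0.39707934]
 [ 0.52936293  0.56751762 -0.63063353]
 [ 0.00456122 -0.74521799 -0.66680533]] [[442.93535315   0.         256.22590171]
 [  0.         442.93535315 195.30461434]
 [  0.           0.           1.        ]] -0.14167584466905941
top [0.26983284 0.0769921  1.46326345] [[-8.45943872e-04 -9.84650103e-01  1.74537845e-01]
 [-9.99841283e-01 -2.27322709e-03 -1.76703390e-02]
 [ 1.77958653e-02 -1.74525091e-01 -9.84491899e-01]] [[391.31462052   0.         253.6791979 ]
 [  0.         391.31462052 187.2597572 ]
 [  0.           0.           1.        ]] -0.05409714988972207
{'time_s': 0.1, 'joint_positions': array([ 6.32264297e+01,  3.02729812e+01,  8.21481149e+01, -9.33086814e-04,
        6.76900093e+01, -1.02249026e+01]), 'qvel': array([-0.03270988, -0.06385606, -0.19450511, -0.03383731,  0.00265403,
       -0.00763603]), 'tau': array([-3.39547350e-04, -4.40991855e+01, -1.77150536e+01,  6.34158100e-02,
        5.34578261e-02, -5.68169196e-05]), 'position': array([0.17767071, 0.59853315, 0.22168171]), 'tcp_rot': array([[-9.58579766e-01,  2.84822914e-01, -8.60071308e-04],
       [ 2.84824022e-01,  9.58578247e-01, -1.73805135e-03],
       [ 3.29408796e-04, -1.91102983e-03, -9.99998120e-01]]), 'force': array([0.37965217, 0.56919862, 0.50128249]), 'moment': array([ 0.00343506, -0.01691132, -0.01033949]), 'grasp_force': 0.0, 'opening': 1.0017251279095873}
```

View pics/top0b.png

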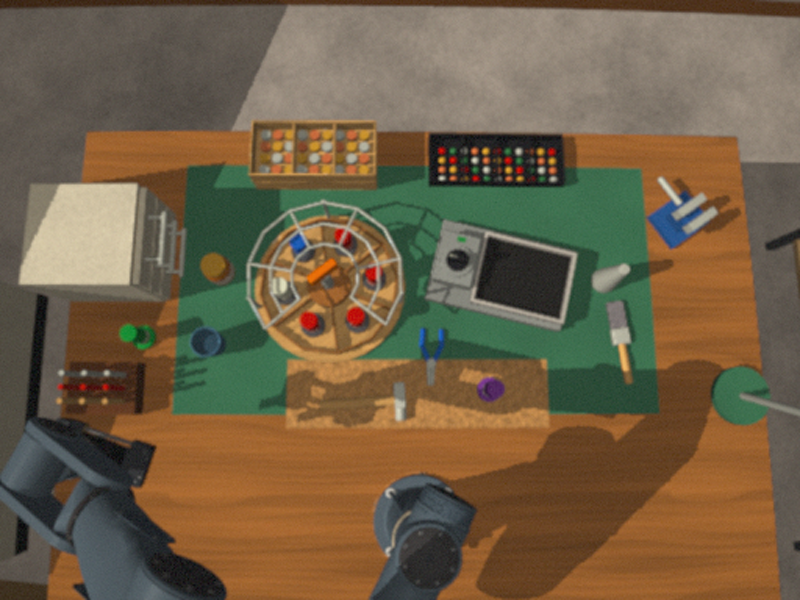

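View pics/scene0b.png

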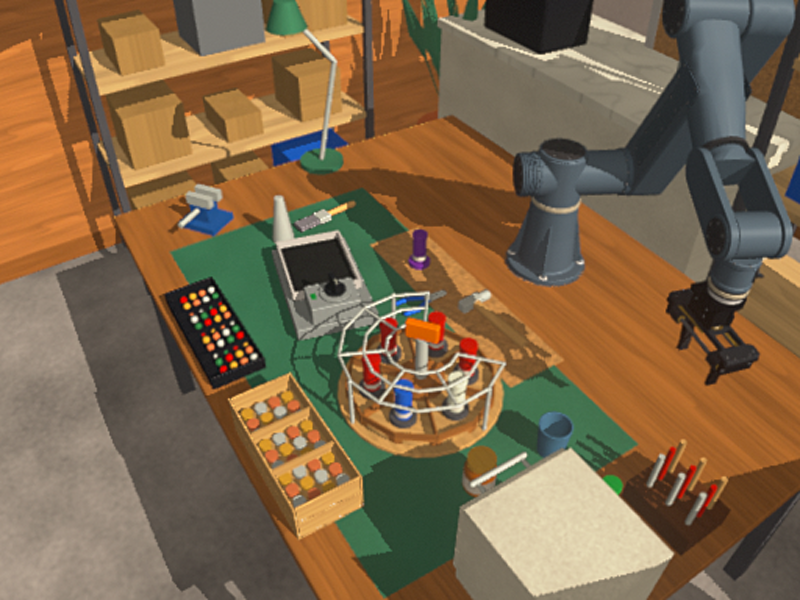

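The four red lids in the stand (top picture, 800-scale) are at (343,238), (374,275), (357,317) and (310,322). Blue is at (299,243) and white at (280,290). The green (130,335) and purple (490,390) look-alikes are outside the stand, so I leave them alone. The window faces the robot. Next, an enlarged crop.

```bash
python3 - <<'E'
from h import *
import pickle
c=pickle.load(open('top.pkl','rb'))
im=c['image'][125:235,150:380]; cv2.imwrite('pics/top_crop.png',cv2.resize(im,None,fx=3.47,fy=3.47,interpolation=cv2.INTER_CUBIC))
f=512/800
for n,u,v,z in [('r343',343,238,.127),('r374',374,275,.127),('r357',357,317,.127),('r310',310,321,.127),('blue',299,243,.127),('white',280,286,.127),('handle',321,271,.205),('dial',458,260,.134),('bedTL',482,238,.065),('bedTR',577,250,.065),('bedBR',564,322,.065),('bedBL',470,302,.065),('mTL',443,221,.09)]:
    print(n,pt(c,u*f,v*f,z).round(3))
E
```

```text
r343 [0.631 0.173 0.127]
r374 [0.546 0.103 0.127]
r357 [0.452 0.14  0.127]
r310 [0.443 0.243 0.127]
blue [0.62  0.272 0.127]
white [0.521 0.311 0.127]
handle [0.539 0.213 0.205]
dial [ 0.58  -0.085  0.134]
bedTL [ 0.65  -0.151  0.065]
bedTR [ 0.622 -0.378  0.065]
bedBR [ 0.449 -0.338  0.065]
bedBL [ 0.496 -0.119  0.065]
mTL [ 0.683 -0.057  0.09 ]
```

View pics/top_crop.png

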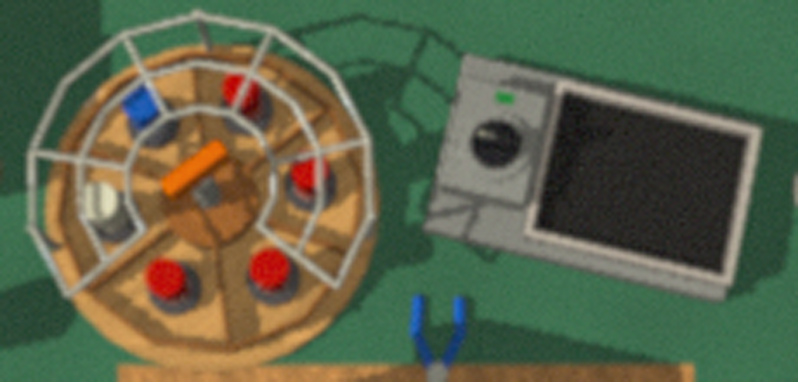

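```bash
python3 - <<'E'
from h import *
import pickle
c=pickle.load(open('top.pkl','rb'))
g=lambda u,v,z: pt(c,150+u/3.47,125+v/3.47,z)[:2]
P=np.array([g(*p,.065) for p in [(557,82),(762,128),(727,285),(525,235)]]); print(P.round(3))
M=np.array([(.086,.111),(.086,-.111),(-.086,-.111),(-.086,.111)])
A=P-P.mean(0); th=np.arctan2((M[:,0]*A[:,1]-M[:,1]*A[:,0]).sum(),(M*A).sum()); 
R=np.array([[np.cos(th),-np.sin(th)],[np.sin(th),np.cos(th)]]);print('bed',P.mean(0),np.degrees(th)); print((P-(M@R.T+P.mean(0))).round(3))
print('handle',g(195,168,.205),'ends',g(168,190,.205),g(225,148,.205))
for p in [(70,293),(337,285),(105,260),(303,250)]:
    q=g(*p,.14); d=q-np.array([.536,.208]); print(q.round(3),np.linalg.norm(d).round(3),np.degrees(np.arctan2(d[1],d[0]))%360)
print('dial',g(495,143,.134),'mark',g(480,133,.134))
E
python3 -m inch '[[0,0,12,0,8.7],[0,0,12,0,8.7],[0,0,12,0,8.7],[10,-17,12,0,8.7],[20,-34,12,0,8.7],[30,-51,12,0,8.7],[30,-51,12,0,8.7],[30,-51,12,0,8.7],[36,-62,12,0,8.7],[36,-62,12,0,8.7]]'
```

```text
[[ 0.664 -0.159]
 [ 0.614 -0.378]
 [ 0.445 -0.332]
 [ 0.498 -0.121]]
bed [ 0.55536227 -0.24770392] -13.637584621454819
[[-0.001  0.001]
 [ 0.002 -0.003]
 [-0.     0.003]
 [ 0.    -0.001]]
handle [0.53869902 0.2102509 ] ends [0.51743141 0.23526828] [0.55816256 0.18221382]
[0.427 0.337] 0.169 130.12841990526636
[0.436 0.076] 0.166 232.84227781325143
[0.46  0.304] 0.122 128.4606305283788
[0.47  0.109] 0.119 236.39405122632496
dial [ 0.58046846 -0.08305926] mark [ 0.59074485 -0.06809596]
time_s: 0.93
position: [0.3254, 0.3455, 0.3423]
tcp_rot: [[-0.959, 0.284, -0.0], [0.284, 0.959, -0.0], [0.0, -0.0, -1.0]]
force: [1.3, 1.1, 0.6]
opening: 1.0
grasp_force: 0.0
```

Bed centre is at (0.555,-0.248) with yaw -13.6°, and the corner fit residual is 3 mm. The stand axis is about (0.537,0.209) and the window middle is near 182°.

```bash
python3 -m inch '[[23.5,-42.5,0,0,8.7],[23.5,-42.5,0,0,8.7],[23.5,-42.5,0,0,8.7],[23.5,-42.5,0,0,8.7],[23.5,-42.5,0,0,8.7],[23.5,-42.5,0,0,8.7],[23.5,-42.5,0,0,8.7],[23.5,-42.5,0,0,8.7],[23.5,-42.5,0,0,8.7],[23.5,-42.5,0,0,8.7]]'; python3 -m inch '[[4,-6,-6,0,8.7],[4,-6,-6,0,8.7],[4,-6,-6,0,8.7],[4,-6,-6,0,8.7],[4,-6,-6,0,8.7],[4,-6,-6,0,8.7]]'
python3 - <<'E'
from h import *
s=readout.read_state();print(s['position'])
c=cap('wrist','w1.png');import pickle;pickle.dump(c,open('w1.pkl','wb'));print(c['xyz'],px(c,(.58,-.083,.134)))
E
```

```text
time_s: 1.77
position: [0.5271, -0.0192, 0.3422]
tcp_rot: [[-0.958, 0.285, -0.001], [0.285, 0.958, 0.0], [0.001, 0.0, -1.0]]
force: [0.8, 0.7, 0.5]
opening: 1.001
grasp_force: 0.0
time_s: 2.27
position: [0.5666, -0.0761, 0.2834]
tcp_rot: [[-0.959, 0.284, 0.0], [0.284, 0.959, 0.0], [-0.0, 0.001, -1.0]]
force: [-0.6, 0.6, 0.2]
opening: 0.999
grasp_force: 0.0
[ 0.56655378 -0.07607522  0.28343937]
[ 0.49522372 -0.05508222  0.44524601] [254.09124609 191.15027449]
```

View pics/w1.png

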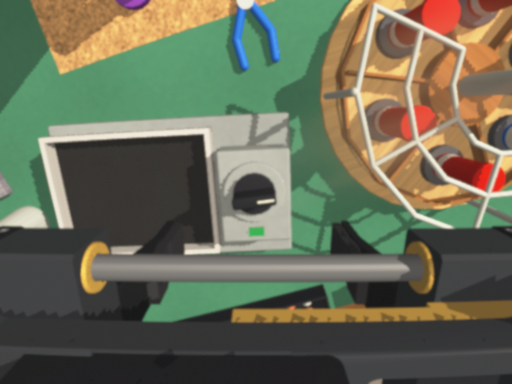

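Wrist picture: the dial is at about (254,194) with its white mark to the right at about (266,202), and the bed lies to the left. I'll enlarge it to get the bar's direction.

```bash
python3 - <<'E'
from h import *
import pickle
c=pickle.load(open('w1.pkl','rb'))
im=c['image'][150:245,205:300]; cv2.imwrite('pics/w1c.png',cv2.resize(im,None,fx=6,fy=6,interpolation=cv2.INTER_CUBIC))
E
```

```text
(no output)
```

View pics/w1c.png

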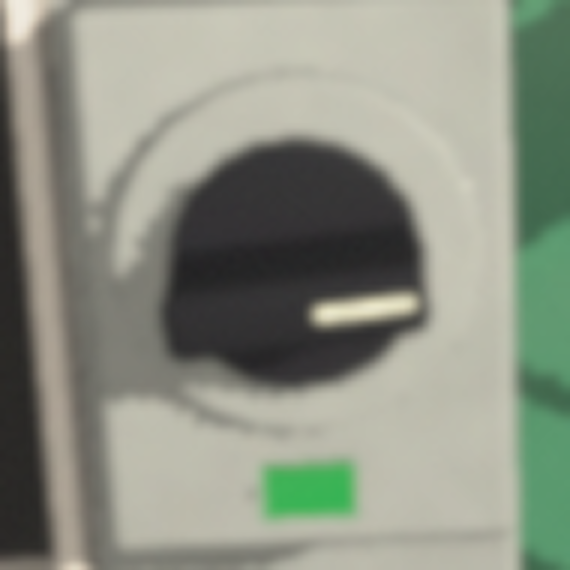

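```bash
python3 - <<'E'
from h import *
import pickle
c=pickle.load(open('w1.pkl','rb'))
g=lambda u,v,z: pt(c,205+u/6,150+v/6,z)[:2]
print('bar c',g(297,312,.134),'skirt c',g(297,262,.102),g(297,250,.09))
a=g(310,316,.134);b=g(418,302,.134);a2=g(168,325,.134);b2=g(425,302,.134)
for p,q in((a,b),(a2,b2)): print('mark dir',np.degrees(np.arctan2(*(q-p)[::-1])),np.linalg.norm(q-p))
R=np.array(readout.read_state()['tcp_rot']);print('tool y dir',np.degrees(np.arctan2(R[1,1],R[0,1])))
E
```

```text
bar c [ 0.59194758 -0.08610249] skirt c [ 0.59185406 -0.08629749] [ 0.59276374 -0.08665247]
mark dir 81.25698141882353 0.019828689683200028
mark dir 78.87472503696459 0.04705671807635593
tool y dir 73.54362715015058
```

```bash
python3 -m inch '[[2.5,-1,0,-71,4],[2.5,-1,0,-71,4],[2.5,-1,0,-71,4],[2.5,-1,0,-71,4],[2.5,-1,0,-71,4],[2.5,-1,0,-71,4],[2.5,-1,0,-71,4],[2.5,-1,0,-71,4],[2.5,-1,0,-71,4],[2.5,-1,0,-71,4]]'; python3 -m inch '[[0,0,0,-12.5,4],[0,0,-8,-12.5,4],[0,0,-8,-12.5,4],[0,0,-12,-12.5,4],[0,0,-12,-12.5,4],[0,0,-12,-12.5,4]]'; python3 - <<'E'
from h import *
s=readout.read_state();print(s['position']); R=s['tcp_rot'];print('tool y dir',np.degrees(np.arctan2(R[1,1],R[0,1])),s['joint_positions'])
E
```

```text
time_s: 3.15
position: [0.5918, -0.0856, 0.2845]
tcp_rot: [[-0.039, 0.999, 0.003], [0.999, 0.039, -0.001], [-0.001, 0.003, -1.0]]
force: [-0.4, -0.4, -0.3]
opening: 0.463
grasp_force: 0.0
time_s: 3.65
position: [0.5907, -0.0857, 0.1623]
tcp_rot: [[0.173, 0.985, -0.003], [0.985, -0.173, 0.001], [0.001, -0.004, -1.0]]
force: [0.3, 0.5, -0.4]
opening: 0.457
grasp_force: 0.0
[ 0.59070245 -0.0857201   0.16225496]
tool y dir -9.957231859367514 [-1.89783033e+01  3.23491986e+01  8.94188144e+01  9.22104694e-03
  5.84387873e+01 -9.02584076e+00]
```

```bash
python3 -m inch '[[0.1,0,-3,0,4],[0.1,0,-5.2,0,4],[0.1,0,-5.2,0,4],[0.1,0,-5.2,0,0],[0.1,0,-5.2,0,0],[0.1,0,-5.2,0,0],[0.1,0,-5.2,0,0],[0.1,0,-5.2,0,0]]'; python3 -m inch '[[0,0,0,7,0],[0,0,0,14,0],[0,0,0,21,0],[0,0,0,28,0],[0,0,0,35,0],[0,0,0,40,0],[0,0,0,45,0],[0,0,0,45,0]]';  python3 - <<'E'
from h import *
s=readout.read_state();R=s['tcp_rot'];print('tool y dir',np.degrees(np.arctan2(R[1,1],R[0,1])),s['moment'],s['grasp_force'])
E
```

```text
time_s: 4.32
position: [0.5918, -0.087, 0.1119]
tcp_rot: [[0.174, 0.985, -0.002], [0.985, -0.174, 0.0], [-0.0, -0.002, -1.0]]
force: [-6.2, 0.6, 4.7]
opening: 0.164
grasp_force: 3.4
time_s: 4.98
position: [0.5914, -0.087, 0.1119]
tcp_rot: [[-0.576, 0.818, -0.003], [0.818, 0.576, 0.0], [0.002, -0.002, -1.0]]
force: [-5.0, 0.5, 7.3]
opening: 0.154
grasp_force: 30.0
tool y dir 35.147006904004 [0.08776386 0.82804298 0.0320982 ] 29.99986665789038
```

```bash
python3 -m inch '[[0,0,0,7,0],[0,0,0,14,0],[0,0,0,21,0],[0,0,0,25,0],[0,0,0,30,0],[0,0,0,30,0]]';  python3 - <<'E'
from h import *
s=readout.read_state();R=s['tcp_rot'];print('tool y dir',np.degrees(np.arctan2(R[1,1],R[0,1])),s['moment'],s['grasp_force'],s['tau'],s['joint_positions'][5])
E
python3 -m inch '[[0,0,0,7,0],[0,0,0,14,0],[0,0,0,20,0],[0,0,0,20,0]]';  python3 - <<'E'
from h import *
s=readout.read_state();R=s['tcp_rot'];print('tool y dir',np.degrees(np.arctan2(R[1,1],R[0,1])),s['moment'],s['grasp_force'],s['tau'],s['joint_positions'][5])
E
```

```text
time_s: 5.48
position: [0.5913, -0.087, 0.1119]
tcp_rot: [[-0.907, 0.42, -0.003], [0.42, 0.907, 0.0], [0.003, -0.001, -1.0]]
force: [-4.5, 0.2, 8.1]
opening: 0.159
grasp_force: 30.0
tool y dir 65.14477157761156 [0.07568265 0.82009872 0.02029194] 29.999929857440293 [  0.06831208 -40.45391679 -14.35814202   0.2590036   -1.29701514
  -0.39652026] -84.17370602583938
time_s: 5.82
position: [0.5919, -0.0872, 0.1118]
tcp_rot: [[-0.996, 0.088, -0.001], [0.088, 0.996, 0.001], [0.002, 0.001, -1.0]]
force: [-4.6, 0.3, 6.2]
opening: 0.181
grasp_force: 32.9
tool y dir 84.93089079695262 [-0.01622917  0.66040342 -0.82772572] 32.86726090213051 [  1.32980861 -41.20821118 -14.00962651  -0.25199127  -1.02545165
  -1.39687154] -104.0408134415306
```

The moment jumped to -0.83 N·m and the fingers were wedged open, so the stop is reached. I'll release and look.

```bash
python3 -m inch '[[0,0,0,0,5],[0,0,0,0,5],[0,0,0,0,5],[0,0,5,0,5],[0,0,5,0,5],[-4,6,10,0,5],[-4,12,15,0,5],[-4,16,20,0,5],[-4,16,20,0,5],[-4,16,20,0,5]]'
python3 - <<'E'
from h import *
s=readout.read_state();print(s['position'])
c=cap('wrist','w2.png');import pickle;pickle.dump(c,open('w2.pkl','wb'));print(px(c,(.592,-.0865,.134)),px(c,(.537,.209,.205)))
E
```

```text
time_s: 6.65
position: [0.5543, 0.062, 0.3003]
tcp_rot: [[-0.996, 0.088, 0.001], [0.088, 0.996, -0.0], [-0.001, 0.0, -1.0]]
force: [0.9, 0.2, 0.1]
opening: 0.569
grasp_force: 0.0
[0.55430077 0.06200992 0.30025158]
[134.13889312 216.22909344] [421.75051751 158.76203347]
```

View pics/w2.png

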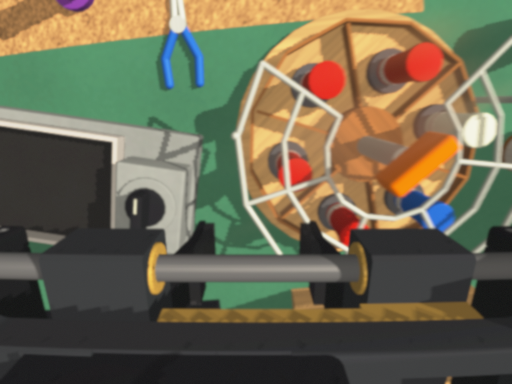

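Step 1 is done: the white mark, at (136,205), now points away from its old side and the dial is on its anticlockwise stop. The red lids are at (425,62), (326,80) and (296,172), with one half hidden at (350,232). The handle runs from (385,182) to (455,145).

```bash
python3 - <<'E'
from h import *
import pickle
c=pickle.load(open('w2.pkl','rb'))
im=c['image']; hsv=cv2.cvtColor(im,cv2.COLOR_BGR2HSV)
m=((hsv[...,0]>8)&(hsv[...,0]<16)&(hsv[...,1]>200)&(hsv[...,2]>190)).astype(np.uint8)
m[:120]=0;m[220:]=0;m[:,:370]=0
n,l,st,ce=cv2.connectedComponentsWithStats(m)
i=1+np.argmax(st[1:,4]); cnt=cv2.findContours((l==i).astype(np.uint8),0,1)[0][0]; r=cv2.minAreaRect(cnt); bx=cv2.boxPoints(r);print(st[i],r,bx)
W=np.array([pt(c,*p,.205)[:2] for p in bx]);print(W.round(3))
e=sorted([(np.linalg.norm(W[i]-W[(i+1)%4]),np.degrees(np.arctan2(*(W[(i+1)%4]-W[i])[::-1]))) for i in range(4)]);print(e,W.mean(0))
for u,v in [(425,62),(326,80),(296,173)]:
    p=pt(c,u,v,.127)[:2];d=p-[.537,.209];print(p.round(3),np.linalg.norm(d).round(3),np.degrees(np.arctan2(d[1],d[0]))%360)
for u,v in [(262,65),(340,114),(449,107),(504,48)]:
    p=pt(c,u,v,.14)[:2];d=p-[.537,.209];print('wire',p.round(3),np.linalg.norm(d).round(3),np.degrees(np.arctan2(d[1],d[0]))%360)
E
```

```text
[391 136  63  60 324] ((422.25006103515625, 163.75001525878906), (15.55634880065918, 78.48883819580078), 45.0) [[389.00006 186.00002]
 [444.50006 130.50002]
 [455.50006 141.50002]
 [400.00006 197.00002]]
[[0.559 0.18 ]
 [0.514 0.228]
 [0.524 0.238]
 [0.571 0.191]]
[(np.float64(0.014822078474131455), np.float64(45.94781884171021)), (np.float64(0.01543452735009285), np.float64(-137.11031686872292)), (np.float64(0.06562972485544975), np.float64(133.96593943181355)), (np.float64(0.06643511151008545), np.float64(-45.50055894211611))] [0.54202377 0.20940308]
[0.45 0.25] 0.096 154.80810940844594
[0.46  0.144] 0.101 220.3486721545495
[0.559 0.107] 0.105 281.8641462171797
wire [0.441 0.077] 0.163 234.03770154970832
wire [0.496 0.155] 0.068 233.12392074817257
wire [0.498 0.271] 0.073 122.12935111295492
wire [0.443 0.326] 0.151 128.85254909819983
```

```bash
python3 -m inch '[[-1.4,14.8,-1,-44,6],[-1.4,14.8,-1,-44,6],[-1.4,14.8,-1,-44,6],[-1.4,14.8,-1,-44,6],[-1.4,14.8,-1,-44,6],[-1.4,14.8,-1,-44,6],[-1.4,14.8,-1,-44,6],[-1.4,14.8,-5,-44,6]]'; python3 -m inch '[[0,0,-4,0,6],[0,0,-7.8,0,6],[0,0,-7.8,0,6],[0,0,-7.8,0,0],[0,0,-7.8,0,0],[0,0,-7.8,0,0],[0,0,-7.8,0,0],[0,0,-7.8,0,0]]';  python3 - <<'E'
from h import *
s=readout.read_state();R=s['tcp_rot'];print('tool y dir',np.degrees(np.arctan2(R[1,1],R[0,1])),s['moment'],s['grasp_force'],s['force'],s['joint_positions'])
E
```

```text
time_s: 7.37
position: [0.5468, 0.2105, 0.2557]
tcp_rot: [[-0.655, 0.755, 0.02], [0.756, 0.655, 0.004], [-0.01, 0.017, -1.0]]
force: [2.0, -0.8, 0.1]
opening: 0.687
grasp_force: 0.0
time_s: 8.03
position: [0.5419, 0.209, 0.1727]
tcp_rot: [[-0.655, 0.755, 0.004], [0.755, 0.655, 0.001], [-0.002, 0.004, -1.0]]
force: [-0.6, -0.1, -0.5]
opening: 0.399
grasp_force: 0.0
tool y dir 40.95621560297175 [-0.02461436  0.00607661 -0.02992367] 0.0 [-0.56969308 -0.13182679 -0.50909914] [ 1.00684340e+01  3.02763002e+01  9.16169453e+01  2.24948566e-03
  5.78557111e+01 -3.08887340e+01]
```

Still closing.

```bash
python3 -m inch '[[0,0,0,0,0],[0,0,0,0,0],[0,0,0,0,0],[0,0,0,0,0],[0,0,0,0,0],[0,0,0,0,0]]';  python3 - <<'E'
from h import *
s=readout.read_state();R=s['tcp_rot'];print('tool y dir',np.degrees(np.arctan2(R[1,1],R[0,1])),s['moment'],s['grasp_force'],s['force'])
c=cap('wrist','w3.png');import pickle;pickle.dump(c,open('w3.pkl','wb'))
E
```

```text
time_s: 8.53
position: [0.5442, 0.2116, 0.1719]
tcp_rot: [[-0.655, 0.756, 0.009], [0.756, 0.655, 0.006], [-0.002, 0.01, -1.0]]
force: [5.6, 7.2, -0.9]
opening: 0.203
grasp_force: 29.8
tool y dir 40.91521530731696 [ 1.01133122 -0.63010388  0.04396359] 29.811210291663883 [ 5.56832259  7.22898244 -0.907722  ]
```

View pics/w3.png

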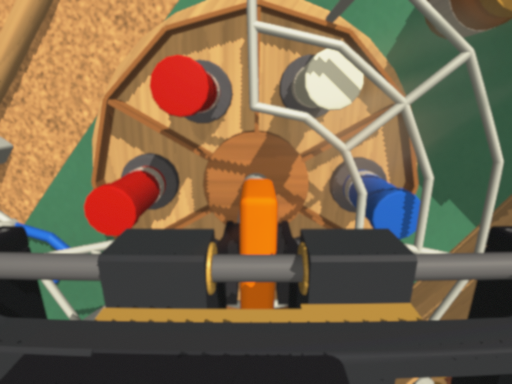

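The bar is gripped square. Wrist picture: red A lid (183,86) with its foot at about (206,90), white (334,78), red B (118,208), blue (392,208). Next, compute the angles from the axis.

```bash
python3 - <<'E'
from h import *
import pickle
c=pickle.load(open('w3.pkl','rb'))
for n,u,v,z in [('A',183,86,.127),('Afoot',204,91,.042),('wh',336,79,.127),('B',117,209,.127),('blue',394,209,.127),('drum',256,181,.052),('divider',109,103,.052),('wireL',252,13,.14),('wirein',254,104,.14)]:
    p=pt(c,u,v,z)[:2];d=p-[.545,.212];print(n,p.round(3),np.linalg.norm(d).round(3),np.degrees(np.arctan2(d[1],d[0]))%360)
E
```

```text
A [0.451 0.246] 0.1 159.9147977776174
Afoot [0.451 0.247] 0.1 159.5918677183515
wh [0.524 0.315] 0.106 101.423020044748
B [0.466 0.146] 0.103 219.71906217833217
blue [0.621 0.28 ] 0.102 41.67180663772203
drum [0.542 0.215] 0.004 130.28814401919732
divider [0.393 0.183] 0.155 190.71990164652428
wireL [0.459 0.306] 0.127 132.24992789224376
wirein [0.494 0.268] 0.076 132.35917723890225
```

```bash
python3 -m inch '[[0,0,0,4,0],[0,0,0,9,0],[0,0,0,14,0],[0,0,0,18,0],[0,0,0,22,0],[0,0,0,22,0],[0,0,0,22,5],[0,0,0,22,5],[0,0,0,22,5],[0,0,0,22,5]]'; python3 -m inch '[[0,0,4,0,6],[0,0,8,0,6],[-6,0,10,5,6],[-10,0,10,15,6],[-10.2,0.2,8,30,6],[-10.2,0.2,8,30,6],[-10.2,0.2,8,30,6]]'
python3 - <<'E'
from h import *
s=readout.read_state();R=s['tcp_rot'];print('tool y dir',s['position'],np.degrees(np.arctan2(R[1,1],R[0,1])))
c=cap('wrist','w4.png');import pickle;pickle.dump(c,open('w4.pkl','wb'))
hsv=cv2.cvtColor(c['image'],cv2.COLOR_BGR2HSV)
m=(((hsv[...,0]<4)|(hsv[...,0]>174))&(hsv[...,1]>180)&(hsv[...,2]>170)).astype(np.uint8)
n,l,st,ce=cv2.connectedComponentsWithStats(m)
for i in range(1,n):
    if st[i,4]>100: p=pt(c,*ce[i],.127);print(st[i],ce[i].round(1),p.round(3))
E
```

```text
time_s: 9.42
position: [0.5398, 0.2083, 0.1704]
tcp_rot: [[-0.891, 0.455, -0.002], [0.455, 0.891, -0.001], [0.001, -0.001, -1.0]]
force: [0.5, 0.9, 0.3]
opening: 0.425
grasp_force: 0.0
time_s: 10.0
position: [0.4352, 0.2102, 0.2499]
tcp_rot: [[-0.998, -0.058, -0.004], [-0.058, 0.998, -0.001], [0.004, -0.001, -1.0]]
force: [0.9, 0.6, 0.5]
opening: 0.686
grasp_force: 0.0
tool y dir [0.43521513 0.21019269 0.24994873] 93.29835059520053
[ 236  169   37   42 1127] [254.7 190.9] [0.442 0.208 0.127]
[167 206  25  24 286] [182.4 217.1] [0.474 0.136 0.127]
[151 228  26  23 334] [162.6 239.6] [0.5   0.115 0.127]
```

View pics/w4.png

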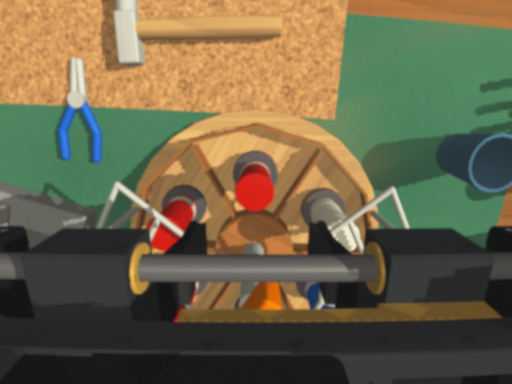

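Red A stands in the window middle: lid (255,191), foot about (256,172), position (0.442,0.208).

```bash
python3 -m inch '[[0.7,-0.2,-4,-1,6],[0.7,-0.2,-8,-1,6],[0.7,-0.2,-12,-1,6],[0.7,-0.2,-15,-1,6],[0.7,-0.2,-16.8,-1,6],[0.7,-0.2,-16.8,-1,6],[0.7,-0.2,-16.8,-1,2.5],[0.7,-0.2,-16.8,-1,2.5],[0.7,-0.2,-16.8,-1,2.5],[0.7,-0.2,-16.8,-1,2.5]]'; python3 -m inch '[[0,0,0,0,2.5],[0,0,0,0,2.5],[0,0,0,0,2.5],[0,0,0,0,2.5]]'
```

```text
time_s: 10.88
position: [0.4467, 0.2089, 0.0841]
tcp_rot: [[-0.999, -0.034, 0.003], [-0.034, 0.999, 0.001], [-0.003, 0.001, -1.0]]
force: [-0.1, -0.6, 0.2]
opening: 0.473
grasp_force: 0.4
time_s: 11.22
position: [0.4467, 0.2089, 0.0839]
tcp_rot: [[-0.999, -0.034, 0.003], [-0.034, 0.999, 0.001], [-0.003, 0.001, -1.0]]
force: [-0.0, -1.4, 7.8]
opening: 0.445
grasp_force: 30.0
```

```bash
python3 -m inch '[[0,0,0,0,5],[0,0,0,0,5],[0,0,-0.7,0,5],[0,0,-0.7,0,5],[0,0,-0.7,0,2.5],[0,0,-0.7,0,2.5],[0,0,-0.7,0,2.5],[0,0,-0.7,0,2.5],[0,0,-0.7,0,2.5],[0,0,-0.7,0,2.5]]'
```

```text
time_s: 12.05
position: [0.4453, 0.2087, 0.0754]
tcp_rot: [[-0.999, -0.034, -0.001], [-0.034, 0.999, -0.0], [0.001, -0.0, -1.0]]
force: [0.6, -0.3, -1.1]
opening: 0.451
grasp_force: 30.0
```

```bash
python3 -m inch '[[0,0,2,0,2.5],[0,0,5,0,2.5],[0,0,9,0,2.5],[0,0,13,0,2.5],[0,0,17,0,2.5],[1,-3,17,-2,2.5],[2,-6,17,-4,2.5],[3,-10,17,-6,2.5],[4,-14,17,-8,2.5],[5,-18,17,-10,2.5]]'; python3 -m inch '[[1,-4,0,-2,2.5],[2,-8,0,-4,2.5],[3,-12,0,-6,2.5],[4,-16,0,-6,2.5],[5,-20,0,-6,2.5],[6,-24,0,-6,2.5],[7,-28,0,-6,2.5],[8,-31.5,0,-6,2.5],[8.7,-33.5,0,-6,2.5],[8.7,-33.5,0,-6,2.5]]'
```

```text
time_s: 12.88
position: [0.4951, 0.0274, 0.2456]
tcp_rot: [[-0.99, 0.141, -0.0], [0.141, 0.99, 0.0], [0.0, 0.0, -1.0]]
force: [0.8, -0.8, -2.3]
opening: 0.449
grasp_force: 30.0
time_s: 13.72
position: [0.5834, -0.3121, 0.2446]
tcp_rot: [[-0.969, 0.247, 0.002], [0.247, 0.969, -0.003], [-0.003, -0.003, -1.0]]
force: [0.8, -0.7, -2.3]
opening: 0.448
grasp_force: 30.0
```

```bash
python3 -m inch '[[0,0.3,-4,0,2.5],[0,0.3,-8,0,2.5],[0,0.3,-11,0,2.5],[0,0.3,-13,0,2.5],[0,0.3,-14,0,2.5],[0,0.3,-14.5,0,2.5],[0,0.3,-14.7,0,2.5],[0,0.3,-14.7,0,2.5]]'; python3 - <<'E'
from h import *
cap('scene','s1.png'); c=cams.capture('wrist')
E
```

```text
time_s: 14.38
position: [0.5832, -0.3035, 0.0994]
tcp_rot: [[-0.97, 0.242, 0.001], [0.242, 0.97, -0.001], [-0.002, -0.001, -1.0]]
force: [0.6, -0.4, -2.9]
opening: 0.445
grasp_force: 30.0
```

```bash
python3 -m inch '[[0,0,-0.3,0,2.5],[0,0,-0.5,0,2.5],[0,0,-0.5,0,2.5]]'
```

```text
time_s: 14.73
position: [0.5825, -0.3032, 0.0937]
tcp_rot: [[-0.97, 0.243, 0.0], [0.243, 0.97, -0.0], [-0.0, -0.0, -1.0]]
force: [0.7, 0.1, -1.3]
opening: 0.446
grasp_force: 30.0
```

Contact (the weight is partly carried). Release, rise and go back to the handle.

```bash
python3 -m inch '[[0,0,-0.1,0,2.5],[0,0,-0.1,0,5.5],[0,0,-0.1,0,5.5],[0,0,-0.1,0,5.5],[0,0,3,0,5.5],[0,0,7,0,5.5],[0,0,11,0,5.5],[0,0,15,0,5.5],[0,4,16,0,5.5],[0,8,16,0,5.5]]'; python3 - <<'E'
from h import *
s=readout.read_state();R=s['tcp_rot'];print(s['position'],np.degrees(np.arctan2(R[1,1],R[0,1])))
c=cap('wrist','w5.png'); cap('scene','s2.png')
E
```

```text
time_s: 15.57
position: [0.5853, -0.2261, 0.2589]
tcp_rot: [[-0.969, 0.247, 0.01], [0.247, 0.969, -0.006], [-0.012, -0.003, -1.0]]
force: [1.6, 1.5, -0.7]
opening: 0.631
grasp_force: 0.0
[ 0.58529018 -0.22609504  0.2589007 ] 75.71890003039101
```

View pics/s2.png

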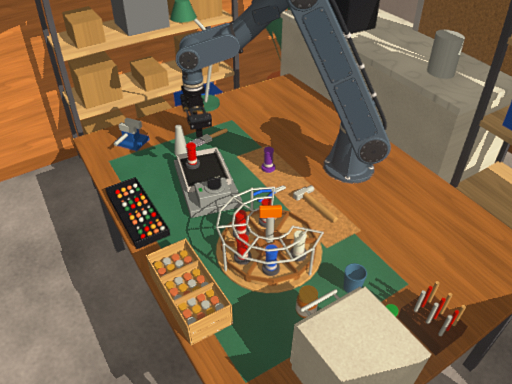

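The first red is upright on the bed, at (192,153) in the scene picture. Back to the handle.

```bash
python3 -m inch '[[-0.4,4,0,-2,5.5],[-0.8,8,0,-4,5.5],[-1.2,12,0,-6,5.5],[-1.6,16,0,-8,5.5],[-2,20,0,-12.7,5.5],[-2.4,24,0,-12.7,5.5],[-2.8,28,0,-12.7,5.5],[-3.2,32,0,-12.7,5.5],[-3.6,36,0,-12.7,5.5],[-4,40,0,-12.7,5.5]]';python3 -m inch '[[0,3.2,0,0,5.5],[0,3.3,-2,0,5.5],[0,3.3,-5,0,5.5],[0,3.3,-8.6,0,5.5],[0,3.3,-8.6,0,5.5],[0,3.3,-8.6,0,1],[0,3.3,-8.6,0,1],[0,3.3,-8.6,0,1],[0,3.3,-8.6,0,1],[0,3.3,-8.6,0,1]]'; python3 -m inch '[[0,0,0,0,1],[0,0,0,0,1],[0,0,0,0,1],[0,0,0,0,1],[0,0,0,0,1]]'
```

```text
time_s: 16.5
position: [0.5422, 0.1783, 0.2534]
tcp_rot: [[-0.893, 0.45, 0.0], [0.45, 0.893, -0.0], [-0.0, -0.0, -1.0]]
force: [-0.4, 0.8, 0.7]
opening: 0.631
grasp_force: 0.0
time_s: 17.33
position: [0.5437, 0.2097, 0.1693]
tcp_rot: [[-0.893, 0.45, 0.003], [0.45, 0.893, 0.001], [-0.003, 0.002, -1.0]]
force: [0.2, 0.3, -0.6]
opening: 0.338
grasp_force: 0.0
time_s: 17.75
position: [0.5441, 0.2116, 0.1688]
tcp_rot: [[-0.893, 0.45, 0.004], [0.45, 0.893, 0.004], [-0.002, 0.005, -1.0]]
force: [1.4, 5.2, 1.8]
opening: 0.203
grasp_force: 29.8
```

```bash
python3 -m inch '[[0,0.2,0,-3,1],[0,0.2,0,-8,1],[0,0.2,0,-14,1],[0,0.2,0,-20,1],[0,0.2,0,-26,1],[0,0.2,0,-32,1],[0,0.2,0,-38,1],[0,0.2,0,-44,1],[0,0.2,0,-50,1],[0,0.2,0,-55,1]]';python3 -m inch '[[0,0,0,-3,1],[0,0,0,-5,1],[0,0,0,-5,1],[0,0,0,-5,5],[0,0,0,-5,5],[0,0,0,-5,5],[0,0,0,-5,5],[0,0,4,-5,5],[0,0,8,-5,6],[0,0,8,-5,6]]'; python3 -m inch '[[-4,-0.2,0,7,6],[-8,-0.2,0,14,6],[-10,-0.4,0,21,6],[-10,-0.4,0,28,6],[-10,-0.4,0,35,6],[-10,-0.4,0,42,6],[-10,-0.4,0,49,6],[-10,-0.4,0,56,6],[-10,-0.4,0,63,6],[-10,-0.4,0,70,6]]';  python3 -m inch '[[0,0,0,7,6],[0,0,0,14,6],[0,0,0,19,6],[0,0,0,19,6]]'
cat >> h.py <<'E'
def look(fn):
    s=readout.read_state();R=s['tcp_rot'];print(s['position'],'yaw',np.degrees(np.arctan2(R[1,1],R[0,1])),s['joint_positions'][5])
    c=cap('wrist',fn)
    hsv=cv2.cvtColor(c['image'],cv2.COLOR_BGR2HSV)
    m=(((hsv[...,0]<4)|(hsv[...,0]>174))&(hsv[...,1]>180)&(hsv[...,2]>170)).astype(np.uint8)
    n,l,st,ce=cv2.connectedComponentsWithStats(m)
    for i in range(1,n):
        if st[i,4]>100: print(st[i],ce[i].round(1),pt(c,*ce[i],.127).round(3))
    return c
E
python3 -c "
from h import *
look('w6.png')"
```

```text
time_s: 18.58
position: [0.5442, 0.2118, 0.1688]
tcp_rot: [[-0.139, 0.99, 0.004], [0.99, 0.139, 0.0], [-0.0, 0.004, -1.0]]
force: [1.7, 0.6, 2.6]
opening: 0.205
grasp_force: 30.0
time_s: 19.42
position: [0.547, 0.2128, 0.2547]
tcp_rot: [[-0.057, 0.998, 0.014], [0.998, 0.057, 0.003], [0.002, 0.014, -1.0]]
force: [1.3, 0.2, 0.5]
opening: 0.635
grasp_force: 0.0
time_s: 20.25
position: [0.4422, 0.2077, 0.2473]
tcp_rot: [[-0.959, 0.282, -0.0], [0.282, 0.959, -0.0], [0.0, -0.0, -1.0]]
force: [-0.2, 0.2, 0.0]
opening: 0.686
grasp_force: 0.0
time_s: 20.58
position: [0.4422, 0.2077, 0.2473]
tcp_rot: [[-0.999, -0.041, -0.0], [-0.041, 0.999, -0.0], [0.0, -0.0, -1.0]]
force: [0.9, 0.7, 1.5]
opening: 0.69
grasp_force: 0.0
[0.44223627 0.20771129 0.24730587] yaw 92.35549205877888 -80.32773826339425
[ 235  158   38   39 1155] [253.7 177.3] [0.435 0.204 0.127]
[176 202  17  23 221] [185.5 213.4] [0.475 0.137 0.127]
[151 223  29  26 430] [164.3 236.8] [0.501 0.114 0.127]
```

View pics/w6.png

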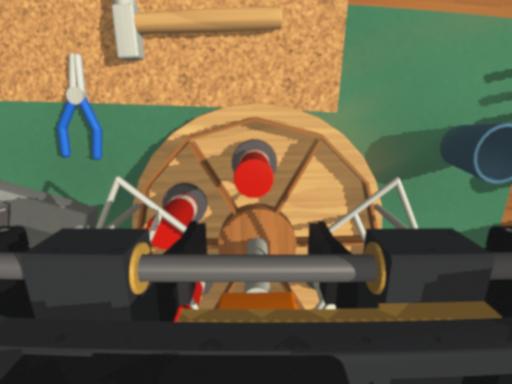

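Red B is in the window at (254,177), position (0.435,0.204). The two other reds are at the left.

```bash
python3 -m inch '[[-0.5,-0.3,-4,0,6],[-0.5,-0.3,-8,0,6],[-0.5,-0.3,-12,0,6],[-0.5,-0.3,-15,0,6],[-0.5,-0.3,-17,0,6],[-0.5,-0.3,-17,0,6],[-0.5,-0.3,-17,0,2.5],[-0.5,-0.3,-17,0,2.5],[-0.5,-0.3,-17,0,2.5],[-0.5,-0.3,-17,0,2.5]]'; python3 -m inch '[[0,0,0,0,2.5],[0,0,0,0,2.5],[0,0,0,0,2.5],[0,0,0,0,2.5],[0,0,0,0,2.5]]'
```

```text
time_s: 21.47
position: [0.4387, 0.205, 0.0791]
tcp_rot: [[-0.999, -0.039, 0.004], [-0.039, 0.999, 0.001], [-0.004, 0.0, -1.0]]
force: [-0.4, -0.8, 0.8]
opening: 0.471
grasp_force: 0.6
time_s: 21.88
position: [0.4388, 0.2049, 0.079]
tcp_rot: [[-0.999, -0.039, 0.003], [-0.039, 0.999, 0.001], [-0.003, 0.001, -1.0]]
force: [0.1, -1.4, 6.6]
opening: 0.448
grasp_force: 30.0
```

```bash
python3 -m inch '[[0,0,2,0,2.5],[0,0,5,0,2.5],[0,0,9,0,2.5],[0,0,13,0,2.5],[0,0,17,0,2.5],[1.6,-3.6,17,-2,2.5],[3.2,-7.2,17,-4,2.5],[4.8,-10.8,17,-6,2.5],[6.4,-14.4,17,-8,2.5],[8,-18,17,-10,2.5]]'; python3 -m inch '[[1.4,-3.8,0,-2,2.5],[2.8,-7.6,0,-4,2.5],[4.2,-11.4,0,-6,2.5],[5.6,-15.2,0,-6,2.5],[7,-19,0,-6,2.5],[8.4,-22.5,0,-6,2.5],[8.8,-23.3,0,-6,2.5],[8.8,-23.3,-4,-6,2.5],[8.8,-23.3,-8,-6,2.5],[8.8,-23.3,-12,-6,2.5]]'; python3 -c "
from h import *
c=cap('wrist','w7.png');cap('scene','s3.png');print(readout.read_state()['position'])"
```

```text
time_s: 22.72
position: [0.5171, 0.0234, 0.2476]
tcp_rot: [[-0.991, 0.136, -0.001], [0.136, 0.991, 0.0], [0.001, 0.0, -1.0]]
force: [0.0, -0.3, -2.6]
opening: 0.447
grasp_force: 30.0
time_s: 23.55
position: [0.6052, -0.2085, 0.1266]
tcp_rot: [[-0.971, 0.239, 0.001], [0.239, 0.971, -0.0], [-0.001, -0.0, -1.0]]
force: [0.8, 0.5, -3.0]
opening: 0.449
grasp_force: 30.0
[ 0.59919879 -0.2049138   0.11947386]
```

View pics/w7.png

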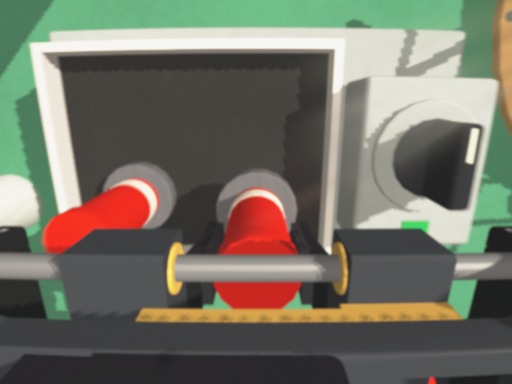

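The first canister stands upright on the bed (foot at (138,195)). The held one is over its slot with its foot at (256,200), inside the rails and clear of the dial.

```bash
python3 -m inch '[[0,0,-1,0,2.5],[0,0,-1.8,0,2.5],[0,0,-1.8,0,2.5]]'; python3 -m inch '[[0,0,-0.3,0,2.5],[0,0,-0.6,0,2.5],[0,0,-0.6,0,2.5]]'
```

```text
time_s: 23.9
position: [0.6063, -0.2085, 0.1105]
tcp_rot: [[-0.971, 0.237, 0.002], [0.237, 0.971, -0.001], [-0.002, -0.001, -1.0]]
force: [-0.6, -0.2, -3.1]
opening: 0.446
grasp_force: 30.0
time_s: 24.15
position: [0.606, -0.2084, 0.1045]
tcp_rot: [[-0.971, 0.238, 0.002], [0.238, 0.971, -0.001], [-0.002, -0.0, -1.0]]
force: [-0.8, 0.5, -2.8]
opening: 0.447
grasp_force: 30.0
```

```bash
python3 -m inch '[[0,0,-0.3,0,2.5],[0,0,-0.6,0,2.5],[0,0,-0.8,0,2.5],[0,0,-0.8,0,2.5]]'
```

```text
time_s: 24.48
position: [0.6061, -0.2087, 0.0972]
tcp_rot: [[-0.971, 0.238, 0.001], [0.238, 0.971, -0.001], [-0.002, -0.001, -1.0]]
force: [-2.9, -0.8, 6.3]
opening: 0.449
grasp_force: 30.0
```

```bash
python3 -m inch '[[0,0,0,0,5.5],[0,0,0,0,5.5],[0,0,0,0,5.5],[0,0,3,0,5.5],[0,0,7,0,5.5],[0,0,11,0,5.5],[0,0,15,0,5.5],[-0.5,3.5,16,-7,5.5],[-1,7,16,-14,5.5],[-1.5,10.5,16,-21,5.5]]'; python3 -m inch '[[-0.5,3.5,0,-7,5.5],[-1,7,0,-14,5.5],[-1.5,10.5,0,-21,5.5],[-2,14,0,-28,5.5],[-2.6,17.5,0,-35,5.5],[-3.2,21,0,-42,5.5],[-3.8,24.5,0,-49,5.5],[-4.3,28,0,-52,5.5],[-4.8,31.6,0,-52,5.5],[-4.8,31.6,0,-52,5.5]]';python3 -m inch '[[0,0,-4,0,5.5],[0,0,-8.6,0,5.5],[0,0,-8.6,0,5.5],[0,0,-8.6,0,1],[0,0,-8.6,0,1],[0,0,-8.6,0,1],[0,0,-8.6,0,1],[0,0,-8.6,0,1],[0,0,-8.6,0,1],[0,0,-8.6,0,1]]'; python3 -m inch '[[0,0,0,0,1],[0,0,0,0,1],[0,0,0,0,1],[0,0,0,0,1]]'
```

```text
time_s: 25.32
position: [0.5911, -0.103, 0.2572]
tcp_rot: [[-0.817, 0.576, 0.004], [0.576, 0.817, -0.001], [-0.004, 0.001, -1.0]]
force: [0.2, 1.3, -0.7]
opening: 0.63
grasp_force: 0.0
time_s: 26.15
position: [0.5409, 0.2188, 0.2556]
tcp_rot: [[-0.063, 0.998, -0.0], [0.998, 0.063, 0.004], [0.004, -0.0, -1.0]]
force: [0.1, -0.3, -0.1]
opening: 0.631
grasp_force: 0.0
time_s: 26.98
position: [0.5442, 0.2128, 0.1708]
tcp_rot: [[-0.057, 0.998, 0.005], [0.998, 0.057, 0.001], [0.0, 0.005, -1.0]]
force: [0.4, 0.3, 2.4]
opening: 0.2
grasp_force: 30.0
time_s: 27.32
position: [0.5441, 0.2128, 0.1708]
tcp_rot: [[-0.057, 0.998, 0.004], [0.998, 0.057, 0.0], [0.0, 0.004, -1.0]]
force: [1.7, -0.1, 5.7]
opening: 0.209
grasp_force: 30.0
```

```bash
python3 -m inch '[[0,0,0,-3,1],[0,0,0,-8,1],[0,0,0,-14,1],[0,0,0,-20,1],[0,0,0,-26,1],[0,0,0,-32,1],[0,0,0,-38,1],[0,0,0,-44,1],[0,0,0,-50,1],[0,0,0,-55,1]]';python3 -m inch '[[0,0,0,-3,1],[0,0,0,-5,1],[0,0,0,-5,1],[0,0,0,-5,5],[0,0,0,-5,5],[0,0,0,-5,5],[0,0,0,-5,5],[0,0,4,-5,5],[0,0,8,-5,6],[0,0,8,-5,6]]'; python3 -m inch '[[-4,-0.2,0,7,6],[-8,-0.2,0,14,6],[-10.2,-0.5,0,21,6],[-10.2,-0.5,0,28,6],[-10.2,-0.5,0,35,6],[-10.2,-0.5,0,42,6],[-10.2,-0.5,0,49,6],[-10.2,-0.5,0,56,6],[-10.2,-0.5,0,63,6],[-10.2,-0.5,0,70,6]]';  python3 -m inch '[[0,0,0,7,6],[0,0,0,14,6],[0,0,0,21,6],[0,0,0,28,6],[0,0,0,35,6],[0,0,0,42,6],[0,0,0,49,6],[0,0,0,56,6],[0,0,0,63,6],[0,0,0,70,6]]'; python3 -m inch '[[0,0,0,7,6],[0,0,0,9,6],[0,0,0,9,6]]'
python3 -c "
from h import *
look('w8.png')"
```

```text
time_s: 28.15
position: [0.5452, 0.2123, 0.1708]
tcp_rot: [[0.788, 0.615, 0.006], [0.615, -0.788, -0.0], [0.004, 0.004, -1.0]]
force: [4.5, -2.6, 5.5]
opening: 0.202
grasp_force: 30.0
time_s: 28.98
position: [0.5466, 0.214, 0.2565]
tcp_rot: [[0.836, 0.549, 0.013], [0.549, -0.836, 0.003], [0.013, 0.005, -1.0]]
force: [0.8, -0.2, 1.4]
opening: 0.631
grasp_force: 0.0
time_s: 29.82
position: [0.4398, 0.2078, 0.2491]
tcp_rot: [[-0.235, 0.972, -0.001], [0.972, 0.235, -0.0], [0.0, -0.001, -1.0]]
force: [-0.6, 0.7, 0.4]
opening: 0.688
grasp_force: 0.0
time_s: 30.65
position: [0.4397, 0.2078, 0.2491]
tcp_rot: [[-0.994, 0.111, -0.001], [0.111, 0.994, -0.0], [0.001, -0.0, -1.0]]
force: [0.1, 0.2, -0.8]
opening: 0.69
grasp_force: 0.0
time_s: 30.9
position: [0.4398, 0.2078, 0.2491]
tcp_rot: [[-0.999, -0.04, -0.001], [-0.04, 0.999, -0.0], [0.001, -0.0, -1.0]]
force: [0.4, 0.2, -0.1]
opening: 0.691
grasp_force: 0.0
[0.43980302 0.20781692 0.24911876] yaw 92.29837650614104 -80.21063902193742
[ 235  160   38   39 1134] [254.  179.6] [0.435 0.205 0.127]
[179 205  15  21 173] [186.3 215.6] [0.475 0.138 0.127]
[152 225  27  27 405] [164.  238.8] [0.502 0.113 0.127]
```

View pics/w8.png

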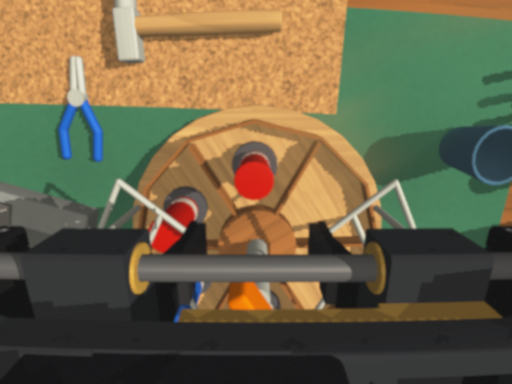

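Red C is in the window at (254,180), position (0.435,0.205). Red D is next and blue comes after it. Same grasp.

```bash
python3 -m inch '[[-0.3,-0.3,-4,0,6],[-0.3,-0.3,-8,0,6],[-0.3,-0.3,-12,0,6],[-0.3,-0.3,-15,0,6],[-0.3,-0.3,-17,0,6],[-0.3,-0.3,-17.2,0,6],[-0.3,-0.3,-17.2,0,2.5],[-0.3,-0.3,-17.2,0,2.5],[-0.3,-0.3,-17.2,0,2.5],[-0.3,-0.3,-17.2,0,2.5]]'; python3 -m inch '[[0,0,0,0,2.5],[0,0,0,0,2.5],[0,0,0,0,2.5],[0,0,0,0,2.5],[0,0,0,0,2.5]]'
```

```text
time_s: 31.78
position: [0.4387, 0.205, 0.0791]
tcp_rot: [[-0.999, -0.039, 0.003], [-0.039, 0.999, 0.001], [-0.003, 0.001, -1.0]]
force: [0.3, -1.8, 0.7]
opening: 0.474
grasp_force: 0.7
time_s: 32.2
position: [0.4387, 0.2049, 0.0789]
tcp_rot: [[-0.999, -0.039, 0.003], [-0.039, 0.999, 0.001], [-0.003, 0.001, -1.0]]
force: [0.2, -1.0, 6.9]
opening: 0.449
grasp_force: 30.0
```

```bash
python3 -m inch '[[0,0,2,0,2.5],[0,0,5,0,2.5],[0,0,9,0,2.5],[0,0,13,0,2.5],[0,0,17,0,2.5],[0.5,-4,17,-2,2.5],[1,-8,17,-4,2.5],[1.5,-12,17,-6,2.5],[2,-16,17,-8,2.5],[2.5,-20,17,-10,2.5]]'; python3 -m inch '[[0.5,-4,0,-2,2.5],[1,-8,0,-4,2.5],[1.6,-12,0,-6,2.5],[2.2,-16,0,-6,2.5],[2.8,-20,0,-6,2.5],[3.4,-24,0,-6,2.5],[4,-28,0,-6,2.5],[4,-29.3,0,-6,2.5],[4,-29.3,-4,-6,2.5],[4,-29.3,-8,-6,2.5]]'; python3 -c "
from h import *
c=cap('wrist','w9.png');print(readout.read_state()['position'])"
```

```text
time_s: 33.03
position: [0.4615, 0.0034, 0.2476]
tcp_rot: [[-0.991, 0.136, -0.001], [0.136, 0.991, 0.0], [0.001, 0.0, -1.0]]
force: [1.0, 0.4, -3.3]
opening: 0.452
grasp_force: 30.0
time_s: 33.87
position: [0.5042, -0.2912, 0.1689]
tcp_rot: [[-0.971, 0.24, 0.006], [0.24, 0.971, -0.005], [-0.007, -0.003, -1.0]]
force: [-1.2, 0.2, -3.8]
opening: 0.446
grasp_force: 30.0
[ 0.49811857 -0.28554755  0.15847825]
```

View pics/w9.png

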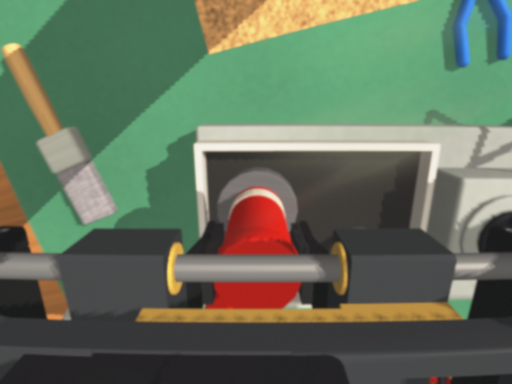

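The third can is held over the near-right slot with its foot at (257,200). The rail's inner left edge is near x=207. I'll check the bed estimate from this view before lowering.

```bash
python3 -m inch '[[0,0,0,0,2.5],[0,0,0,0,2.5]]'; python3 -c "
from h import *
s=readout.read_state();print(s['position']);c=cap('wrist','w10.png')
ct=np.array([.555,-.248]);a=np.radians(-13.6);R=np.array([[np.cos(a),-np.sin(a)],[np.sin(a),np.cos(a)]])
for X in [(-.086,-.111),(-.086,.111)]: print('pred outer corner',px(c,[*(ct+R@X),.065]))
w=c['image'];print([int(x) for x in w[170,180:230,1]])
print([int(x) for x in w[125:170,320,1]])
"
```

```text
time_s: 34.08
position: [0.5024, -0.2877, 0.1677]
tcp_rot: [[-0.971, 0.237, -0.001], [0.237, 0.971, 0.001], [0.001, 0.001, -1.0]]
force: [0.2, -0.0, -1.7]
opening: 0.448
grasp_force: 30.0
[ 0.50239703 -0.28773042  0.16769165]
pred outer corner [188.48009782 141.59359283]
pred outer corner [437.70451089 141.76959973]
[109, 109, 108, 109, 109, 109, 109, 110, 113, 136, 185, 226, 239, 241, 241, 241, 239, 231, 220, 213, 201, 168, 116, 73, 61, 60, 60, 60, 61, 61, 60, 61, 61, 60, 60, 61, 61, 61, 61, 61, 61, 61, 61, 60, 60, 60, 59, 60, 61, 61]
[169, 169, 165, 159, 158, 169, 186, 198, 201, 201, 200, 201, 201, 201, 201, 202, 201, 201, 199, 192, 185, 183, 193, 216, 230, 236, 238, 237, 236, 228, 193, 133, 94, 84, 83, 81, 79, 77, 77, 77, 79, 79, 78, 78, 78]
```

The rail sits about 5 mm further in +x than estimated, so I'll shift +0.4 cm while lowering.

```bash
python3 -m inch '[[0.4,0,-3,0,2.5],[0.4,0,-5.5,0,2.5],[0.4,0,-6.5,0,2.5],[0.4,0,-6.8,0,2.5],[0.4,0,-7,0,2.5],[0.4,0,-7.1,0,2.5],[0.4,0,-7.1,0,2.5]]'
```

```text
time_s: 34.72
position: [0.5075, -0.289, 0.0981]
tcp_rot: [[-0.971, 0.237, 0.002], [0.237, 0.971, -0.002], [-0.003, -0.001, -1.0]]
force: [0.7, -1.1, -3.1]
opening: 0.449
grasp_force: 30.0
```

```bash
python3 -m inch '[[0,0,-0.2,0,2.5],[0,0,-0.2,0,2.5],[0,0,-0.2,0,5.5],[0,0,-0.2,0,5.5],[0,0,-0.2,0,5.5],[0,0,3,0,5.5],[0,0,7,0,5.5],[0,0,11,0,5.5],[0,0,15,0,5.5],[0,0,16,0,5.5]]'; python3 -m inch '[[0.3,4,0,6,5.5],[0.6,8,0,12,5.5],[0.9,12,0,18,5.5],[1.2,16,0,24,5.5],[1.5,20,0,30,5.5],[1.8,24,0,36,5.5],[2.1,28,0,42,5.5],[2.4,32,0,47,5.5],[2.7,36,0,47,5.5],[3,40,0,47,5.5]]';python3 -m inch '[[0.3,4,0,0,5.5],[0.5,8,0,0,5.5],[0.6,10.2,0,0,5.5],[0.6,10.2,0,0,5.5],[0.6,10.2,-4,0,5.5],[0.6,10.2,-8.6,0,5.5],[0.6,10.2,-8.6,0,5.5],[0.6,10.2,-8.6,0,1],[0.6,10.2,-8.6,0,1],[0.6,10.2,-8.6,0,1]]'; python3 -m inch '[[0,0,0,0,1],[0,0,0,0,1],[0,0,0,0,1],[0,0,0,0,1],[0,0,0,0,1],[0,0,0,0,1],[0,0,0,0,1]]'
```

```text
time_s: 35.55
position: [0.5096, -0.2907, 0.2638]
tcp_rot: [[-0.971, 0.237, 0.01], [0.237, 0.971, -0.009], [-0.012, -0.006, -1.0]]
force: [0.6, 0.3, 0.5]
opening: 0.632
grasp_force: 0.0
time_s: 36.38
position: [0.5363, 0.1137, 0.2565]
tcp_rot: [[-0.836, -0.548, 0.0], [-0.548, 0.836, -0.0], [-0.0, -0.0, -1.0]]
force: [0.8, 0.1, 0.4]
opening: 0.635
grasp_force: 0.0
time_s: 37.22
position: [0.5445, 0.2135, 0.1729]
tcp_rot: [[-0.837, -0.548, 0.004], [-0.548, 0.837, 0.001], [-0.004, -0.002, -1.0]]
force: [0.4, -0.3, 0.3]
opening: 0.483
grasp_force: 0.0
time_s: 37.8
position: [0.5446, 0.2118, 0.172]
tcp_rot: [[-0.836, -0.549, 0.005], [-0.549, 0.836, -0.003], [-0.002, -0.005, -1.0]]
force: [2.0, -6.3, 3.1]
opening: 0.205
grasp_force: 30.0
```

```bash
python3 -m inch '[[0,0,0,-3,1],[0,0,0,-8,1],[0,0,0,-14,1],[0,0,0,-20,1],[0,0,0,-26,1],[0,0,0,-32,1],[0,0,0,-38,1],[0,0,0,-44,1],[0,0,0,-50,1],[0,0,0,-55,1]]';python3 -m inch '[[0,0,0,-3,1],[0,0,0,-5,1],[0,0,0,-5,1],[0,0,0,-5,5],[0,0,0,-5,5],[0,0,0,-5,5],[0,0,0,-5,5],[0,0,4,-5,5],[0,0,8,-5,6],[0,0,8,-5,6]]'; python3 -m inch '[[-4,-0.2,0,7,6],[-8,-0.2,0,14,6],[-10.2,-0.5,0,21,6],[-10.2,-0.5,0,28,6],[-10.2,-0.5,0,29,6],[-10.2,-0.5,0,29,6],[-10.2,-0.5,0,29,6]]'
python3 -c "
from h import *
look('w11.png')
c=cap('top','t2.png')
for b in [(.558,-.248)]: print(px(c,[*b,.045]))
cv2.imwrite('pics/t2c.png',cv2.resize(c['image'][120:240,150:390],None,fx=3.3,fy=3.3,interpolation=cv2.INTER_CUBIC))"
```

```text
time_s: 38.63
position: [0.5447, 0.2113, 0.1719]
tcp_rot: [[-0.927, 0.374, 0.005], [0.374, 0.927, -0.004], [-0.006, -0.002, -1.0]]
force: [2.7, -7.4, 2.9]
opening: 0.207
grasp_force: 30.0
time_s: 39.47
position: [0.5471, 0.2152, 0.258]
tcp_rot: [[-0.893, 0.449, 0.015], [0.449, 0.893, 0.003], [-0.012, 0.009, -1.0]]
force: [0.9, 0.0, 0.8]
opening: 0.631
grasp_force: 0.0
time_s: 40.05
position: [0.4416, 0.209, 0.2507]
tcp_rot: [[-0.999, -0.037, 0.001], [-0.037, 0.999, 0.0], [-0.001, 0.0, -1.0]]
force: [-0.2, 0.6, 0.1]
opening: 0.693
grasp_force: 0.0
[0.44159    0.20898026 0.25073022] yaw 92.10784984590367 -79.9213384504484
[ 233  158   38   40 1129] [251.4 178.5] [0.436 0.203 0.127]
[334.17784563 177.72153615]
```

View pics/t2c.png

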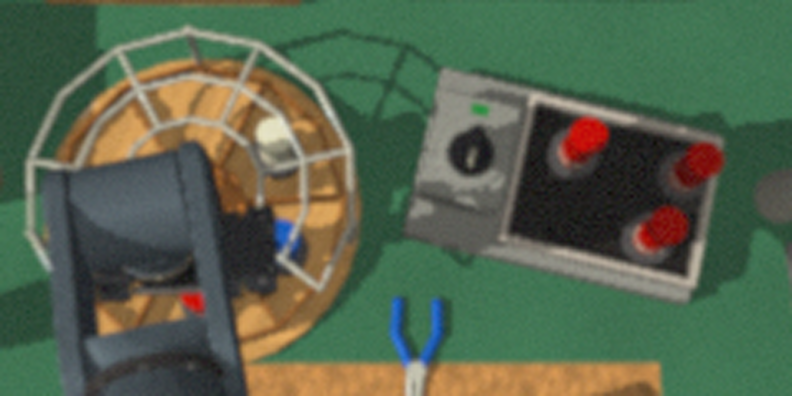

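Three reds stand on the bed: feet at about (572,152), (685,178) and (650,238) in the crop. The near-left slot is free. The last red is in the window, and blue and white remain in the stand. I'll grasp it.

```bash
python3 -c "
from h import *
c=cap('top','t3.png')
a=np.radians(-13.6);R=np.array([[np.cos(a),-np.sin(a)],[np.sin(a),np.cos(a)]])
for u,v,z in [(572,152,.06),(685,178,.06),(650,238,.06),(590,137,.145),(703,159,.145),(668,227,.145)]:
    p=pt(c,150+u/3.3,120+v/3.3,z)[:2];print(p.round(3),(R.T@(p-[.558,-.248])).round(3))
"; python3 -m inch '[[-0.4,-0.5,-4,0,6],[-0.4,-0.5,-8,0,6],[-0.4,-0.5,-12,0,6],[-0.4,-0.5,-15,0,6],[-0.4,-0.5,-17,0,6],[-0.4,-0.5,-17.4,0,6],[-0.4,-0.5,-17.4,0,2.5],[-0.4,-0.5,-17.4,0,2.5],[-0.4,-0.5,-17.4,0,2.5],[-0.4,-0.5,-17.4,0,2.5]]'; python3 -m inch '[[0,0,0,0,2.5],[0,0,0,0,2.5],[0,0,0,0,2.5],[0,0,0,0,2.5],[0,0,0,0,2.5]]'
```

```text
[ 0.599 -0.206] [0.03  0.051]
[ 0.57  -0.332] [ 0.031 -0.079]
[ 0.501 -0.29 ] [-0.045 -0.054]
[ 0.595 -0.208] [0.027 0.047]
[ 0.572 -0.328] [ 0.032 -0.074]
[ 0.499 -0.287] [-0.048 -0.052]
time_s: 41.03
position: [0.4378, 0.204, 0.078]
tcp_rot: [[-0.999, -0.039, 0.003], [-0.039, 0.999, 0.001], [-0.003, 0.0, -1.0]]
force: [0.1, -0.7, 0.9]
opening: 0.471
grasp_force: 0.5
time_s: 41.45
position: [0.4378, 0.2039, 0.0779]
tcp_rot: [[-0.999, -0.039, 0.003], [-0.039, 0.999, 0.001], [-0.003, 0.001, -1.0]]
force: [-0.2, -0.4, 7.1]
opening: 0.455
grasp_force: 30.0
```

The first canister was knocked about 2–3 cm but is still upright at bed (0.031,-0.077), within limits. Carrying the last one to the near-left slot.

```bash
python3 -m inch '[[0,0,2,0,2.5],[0,0,5,0,2.5],[0,0,9,0,2.5],[0,0,13,0,2.5],[0,0,17,0,2.5],[0.9,-3.9,17,-2,2.5],[1.8,-7.8,17,-4,2.5],[2.7,-11.7,17,-6,2.5],[3.6,-15.6,17,-8,2.5],[4.5,-19.4,17,-10,2.5]]'; python3 -m inch '[[0.9,-3.9,0,-2,2.5],[1.8,-7.8,0,-4,2.5],[2.7,-11.7,0,-6,2.5],[3.6,-15.6,0,-6,2.5],[4.8,-19.4,0,-6,2.5],[4.9,-19.9,0,-6,2.5],[4.9,-19.9,0,-6,2.5],[4.9,-19.9,-4,-6,2.5],[4.9,-19.9,-8,-6,2.5],[4.9,-19.9,-8,-6,2.5]]'; python3 -c "
from h import *
s=readout.read_state();print(s['position']);c=cap('wrist','w12.png')"
```

```text
time_s: 42.28
position: [0.4808, 0.0083, 0.2466]
tcp_rot: [[-0.991, 0.136, -0.001], [0.136, 0.991, 0.0], [0.001, 0.0, -1.0]]
force: [-0.4, 0.2, -2.5]
opening: 0.449
grasp_force: 30.2
time_s: 43.12
position: [0.5244, -0.1844, 0.1594]
tcp_rot: [[-0.971, 0.237, -0.016], [0.237, 0.971, 0.01], [0.018, 0.006, -1.0]]
force: [-2.6, 1.4, -3.3]
opening: 0.445
grasp_force: 30.2
[ 0.5243571  -0.18444797  0.15943547]
```

View pics/w12.png

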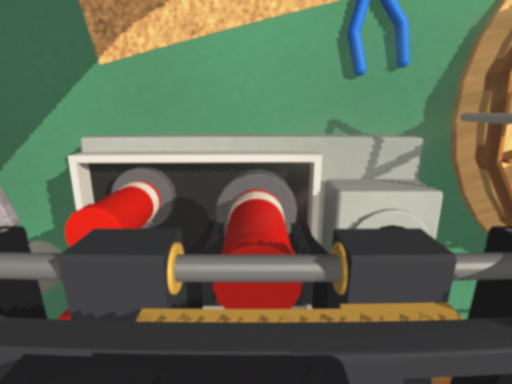

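The held foot is at (257,208), between the neighbour's foot (143,198) and the rail (308). I'll lower with a small shift away from the rail.

```bash
python3 -m inch '[[0,-0.3,-2,0,2.5],[0,-0.3,-4,0,2.5],[0,-0.3,-5.5,0,2.5],[0,-0.3,-6.4,0,2.5],[0,-0.3,-6.8,0,2.5],[0,-0.3,-6.8,0,2.5]]'
```

```text
time_s: 43.67
position: [0.531, -0.1919, 0.0994]
tcp_rot: [[-0.972, 0.237, 0.001], [0.237, 0.972, -0.0], [-0.001, -0.0, -1.0]]
force: [0.4, 0.2, -2.4]
opening: 0.447
grasp_force: 30.2
```

```bash
python3 -m inch '[[0,0,-0.2,0,2.5],[0,0,-0.4,0,2.5],[0,0,-0.4,0,2.5]]'
```

```text
time_s: 43.92
position: [0.5317, -0.1929, 0.096]
tcp_rot: [[-0.971, 0.238, 0.003], [0.238, 0.971, -0.002], [-0.003, -0.001, -1.0]]
force: [0.6, 0.5, 3.5]
opening: 0.447
grasp_force: 30.2
```

```bash
python3 -m inch '[[0,0,0,0,5.5],[0,0,0,0,5.5],[0,0,0,0,5.5],[0,0,3,0,5.5],[0,0,7,0,5.5],[0,0,11,0,5.5],[0,0,15,0,5.5],[0,0,17,0,5.5],[3,5,17,0,5.5],[3,9,17,0,5.5]]';python3 -m inch '[[3,2,0,0,4],[3,2,0,0,4],[3,2,0,0,4],[3,2,0,0,4]]'; python3 -c "
from h import *
import pickle
s=readout.read_state();print(s['position']);c=cap('wrist','w13.png')
b=c['image'];q=px(c,(.592,-.0865,.134));print(q)
u,v=q.astype(int);r=45;w=b[v-r:v+r,u-r:u+r];m=(w.min(2)>185).astype(np.uint8)
n,l,st,ce=cv2.connectedComponentsWithStats(m)
for i in range(1,n):
    if st[i,4]>20:
        k=np.argwhere(l==i)[:,::-1]+[u-r,v-r];P=np.array([pt(c,*p,.134)[:2] for p in k]);U=np.linalg.svd(P-P.mean(0))[2][0];print(st[i],P.mean(0),np.degrees(np.arctan2(U[1],U[0])))
c=cap('top','t4.png')
t=np.hstack([cv2.resize(b,(512,384)),cv2.resize(c['image'][130:226,290:362],(288,384))]);cv2.imwrite('pics/f1.png',t)"
```

```text
time_s: 44.75
position: [0.562, -0.118, 0.2672]
tcp_rot: [[-0.97, 0.243, 0.008], [0.243, 0.97, -0.003], [-0.009, -0.001, -1.0]]
force: [0.7, 0.0, -0.3]
opening: 0.632
grasp_force: 0.0
time_s: 45.08
position: [0.5881, -0.0954, 0.2641]
tcp_rot: [[-0.972, 0.237, -0.001], [0.237, 0.972, -0.0], [0.001, -0.0, -1.0]]
force: [-0.3, -0.0, -0.7]
opening: 0.474
grasp_force: 0.0
[ 0.58806037 -0.09539965  0.2641315 ]
[266.37344977 184.0773443 ]
[  8   0  70  54 911] [ 0.56256333 -0.07731987] 49.058832447410204
[44 25  3 17 48] [ 0.57965613 -0.08400466] -12.790399199057761
[79 30  2 17 22] [ 0.59409641 -0.05158509] -14.179241115158836
```

View pics/f1.png

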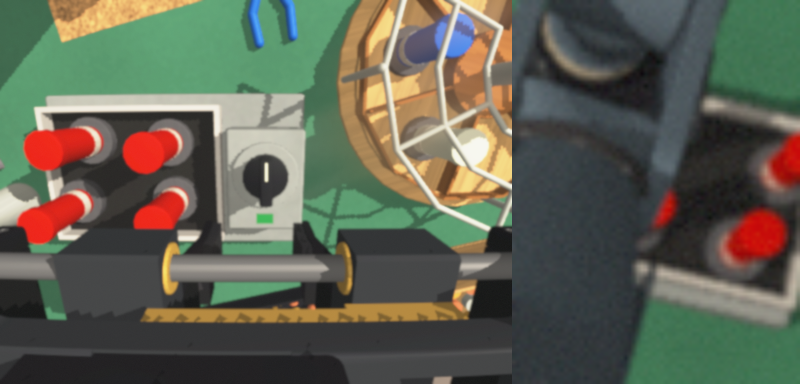

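All four reds are upright on the bed, feet at (100,140), (172,145), (78,203) and (172,202). Blue and white are in the stand. The dial mark (266,172) lies along 167°, so the tool at 76° is already square to the bar.

```bash
python3 -m inch '[[0.3,0.9,-4,1,4],[0.3,0.9,-8,1,4],[0.3,0.9,-12,1,4],[0.3,0.9,-14.5,1,4],[0.3,0.9,-15.3,1,4],[0.3,0.9,-15.3,1,4],[0.3,0.9,-15.3,1,0],[0.3,0.9,-15.3,1,0],[0.3,0.9,-15.3,1,0],[0.3,0.9,-15.3,1,0]]';python3 -m inch '[[0,0,0,0,0],[0,0,0,0,0],[0,0,0,0,0],[0,0,0,0,0]]'; python3 -m inch '[[0,0,0,-4,0],[0,0,0,-11,0],[0,0,0,-18,0],[0,0,0,-25,0],[0,0,0,-32,0],[0,0,0,-39,0],[0,0,0,-46,0],[0,0,0,-53,0],[0,0,0,-60,0],[0,0,0,-67,0]]'
```

```text
time_s: 46.02
position: [0.5927, -0.0869, 0.1135]
tcp_rot: [[-0.975, 0.221, 0.004], [0.221, 0.975, -0.001], [-0.004, -0.0, -1.0]]
force: [0.7, 1.0, -0.0]
opening: 0.241
grasp_force: 0.0
time_s: 46.35
position: [0.5922, -0.0872, 0.113]
tcp_rot: [[-0.975, 0.221, 0.002], [0.221, 0.975, -0.001], [-0.002, -0.001, -1.0]]
force: [-1.3, -2.6, 6.2]
opening: 0.159
grasp_force: 30.0
time_s: 47.18
position: [0.5916, -0.0878, 0.113]
tcp_rot: [[-0.173, 0.985, 0.001], [0.985, 0.173, -0.003], [-0.003, 0.0, -1.0]]
force: [-2.5, -4.7, 7.5]
opening: 0.158
grasp_force: 29.9
```

```bash
python3 -m inch '[[0,0,0,-7,0],[0,0,0,-14,0],[0,0,0,-21,0],[0,0,0,-28,0],[0,0,0,-35,0],[0,0,0,-42,0],[0,0,0,-49,0],[0,0,0,-56,0],[0,0,0,-63,0],[0,0,0,-70,0]]'; python3 -m inch '[[0,0,0,-7,0],[0,0,0,-14,0],[0,0,0,-21,0],[0,0,0,-28,0],[0,0,0,-32,0],[0,0,0,-35,0],[0,0,0,-35,0]]'; python3 -c "
from h import *
s=readout.read_state();R=s['tcp_rot'];print(s['moment'],np.degrees(np.arctan2(R[1,1],R[0,1])),s['opening'])"
```

```text
time_s: 48.02
position: [0.5908, -0.0874, 0.113]
tcp_rot: [[0.866, 0.5, -0.001], [0.5, -0.866, -0.002], [-0.002, 0.001, -1.0]]
force: [-4.1, -2.8, 8.0]
opening: 0.158
grasp_force: 29.9
time_s: 48.6
position: [0.5907, -0.087, 0.113]
tcp_rot: [[0.996, -0.084, -0.001], [-0.084, -0.996, -0.001], [-0.001, 0.001, -1.0]]
force: [-4.7, -1.6, 8.7]
opening: 0.158
grasp_force: 29.9
[-0.45264517  0.85015606 -0.03612641] -94.8023756328347 0.15817449015517213
```

```bash
python3 -m inch '[[0,0,0,-3,0],[0,0,0,-6,0],[0,0,0,-8,0],[0,0,0,-8,0],[0,0,0,-8,0]]'; python3 -c "
from h import *
s=readout.read_state();R=s['tcp_rot'];print(s['moment'],np.degrees(np.arctan2(R[1,1],R[0,1])),s['opening'])"
```

```text
time_s: 49.02
position: [0.5913, -0.0871, 0.113]
tcp_rot: [[0.977, -0.216, -0.0], [-0.216, -0.976, -0.003], [0.0, 0.003, -1.0]]
force: [-2.4, -2.3, 8.0]
opening: 0.174
grasp_force: 32.9
[-0.27890207  0.65830029  0.89973744] -102.44554396370914 0.17388694935430893
```

The clockwise stop is felt (0.90 N·m). Release, rise clear and check.

```bash
python3 -m inch '[[0,0,0,0,5],[0,0,0,0,5],[0,0,0,0,5],[0,0,0,0,5],[0,0,4,0,5],[0,0,8,0,5],[0,0,12,7,5],[0,0,15,14,5],[0,0,15,21,5],[0,0,15,28,5]]';python3 -m inch '[[-12,2,5,0,5],[-12,2,5,0,5],[-12,2,5,0,5],[-12,2,5,0,5],[-12,2,5,0,5],[-12,2,5,0,5],[-12,2,5,0,5],[-12,2,5,0,5]]'; python3 -c "
from h import *
s=readout.read_state();print(s['position'],s['force'])
c=cap('scene','s9.png')
cv2.imwrite('pics/s9c.png',cv2.resize(c['image'][100:300,110:340],None,fx=3,fy=3,interpolation=cv2.INTER_CUBIC))
q=px(c,(.591,-.087,.134));print((q-[110,100])*3, [((px(c,[.591+.02*np.cos(a),-.087+.02*np.sin(a),.134])-[110,100])*3).round() for a in np.radians([167,-5])])"
```

```text
time_s: 49.85
position: [0.5929, -0.0866, 0.2644]
tcp_rot: [[0.963, 0.269, 0.006], [0.269, -0.963, -0.002], [0.005, 0.003, -1.0]]
force: [0.1, -0.5, -0.8]
opening: 0.573
grasp_force: 0.0
time_s: 50.52
position: [0.4726, -0.0668, 0.3108]
tcp_rot: [[0.965, 0.263, -0.0], [0.263, -0.965, 0.0], [-0.0, -0.0, -1.0]]
force: [0.2, 0.7, -0.2]
opening: 0.574
grasp_force: 0.0
[ 0.47264589 -0.06676441  0.31084172] [ 0.20019456  0.71838019 -0.16169169]
[311.70557776 230.03622841] [array([328., 227.]), array([296., 235.])]
```

View pics/s9c.png

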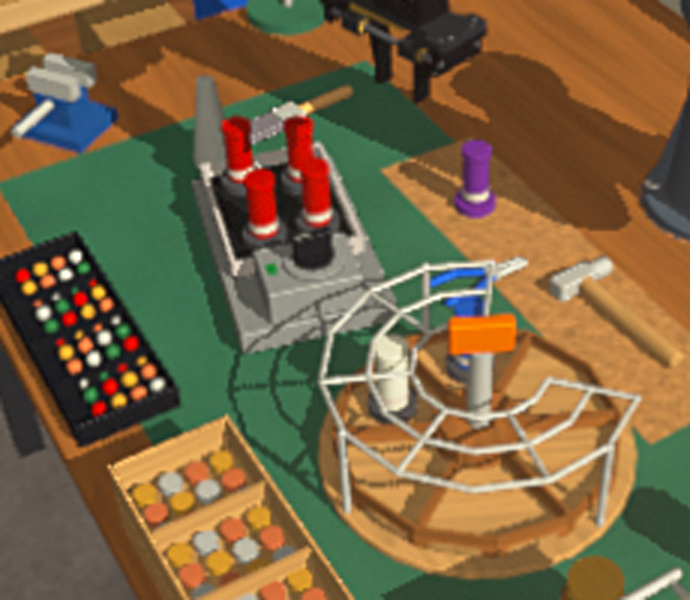

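All four reds are upright and blue and white are in the stand. One numeric check of the dial mark before handing in.

```bash
python3 -c "
from h import *
for n in ['top','wrist']:
    c=cap(n,'z'+n+'.png');b=c['image'];q=px(c,(.591,-.087,.134));print(n,q)
    u,v=q.astype(int);r=14 if n=='top' else 30
    if not(r<u<512-r and r<v<384-r): continue
    w=b[v-r:v+r,u-r:u+r].astype(int);m=(w.min(2)>(100 if n=='top' else 170)).astype(np.uint8)
    N,l,st,ce=cv2.connectedComponentsWithStats(m)
    for i in range(1,N):
        if st[i,4]>2:
            p=pt(c,*(ce[i]+[u-r,v-r]),.134)[:2];d=p-[.591,-.087];print(st[i],p.round(3),np.linalg.norm(d).round(3),np.degrees(np.arctan2(d[1],d[0])))
"
```

```text
top [293.71792406 163.27904611]
[ 0  0  9 26 92] [ 0.608 -0.046] 0.045 67.41286210102115
wrist [304.53921844  73.76160396]
[  0   0  60  60 934] [ 0.595 -0.07 ] 0.017 77.6797729781437
[33 10  7 16 37] [ 0.605 -0.088] 0.014 -5.983606134151337
```

The mark is at -6°, 173° clockwise of where it was at the anticlockwise stop, so the dial is on its clockwise stop.

```bash
python3 -c "
from rig import bot
print(bot.hand_in())"
```

```text
the job is handed in; nothing more can be done
None
```

I turned the dial to its anticlockwise stop, stood all four red canisters upright on the bed, turned the dial to its clockwise stop and handed in at about 51 s; blue and white stayed upright in the stand, and no verdict came back.

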